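# Level the model-maker's building board and hold the spirit level down

## Task

Level the wooden building board: pick up the red-ended spirit level from the bench, lay it on the board with its long side flush against the dark stop rail, feeling for the rail, and let go of it. Then turn the red knob of the levelling foot until the bubble lies wholly between the two black lines. Last, press down on top of the level with the fingers, firmly but not hard (about 10 N), and finish while still pressing, with the level still flush and the bubble centred; leave the other things on the bench alone.

Things in the scene. Friction and masses are not known exactly. Their poses are not given: they have to be found in the camera images.
- level: Loose spirit level: aluminium bar 200 long (x), 26 wide (y), 40 high (z), solid red tops on both ends (42 to 100 from the middle, good to press on), 0.24 to 0.38 kg. Origin: centre of its underside. In the top: a yellow-green vial 84 long, a white bubble 12 long, two black lines 24 apart. Starts upright on the bench, right of the board; either way round will do on the board.
- bubble (a joint): Offset (m) of the bubble from the middle of the vial along the level's x axis, -0.034 to 0.034. It runs to the higher end, 8 mm per 0.01 rad of slope, and settles in about 1 s. Within 5 mm of 0 it is wholly between the black lines.
- board: Wooden board 130 (x) by 380 (y) by 18 thick, hinged at its right end (y = 0), carried by a levelling foot at its left end, which starts 0.014 to 0.037 rad low. Origin: mid hinge line, at its underside, 42 over the bench. x leads away from the robot, y from hinge to foot, turned up to 0.2 rad. Top face at z = 18. Dark stop rail 18 wide, 12 high along the far edge, y = 15 to 305, near face x = 47.
- stop_face (a point): Point on the board's top face at the foot of the stop rail's near face, 150 from the hinge line (board x = 47, y = 150, z = 18); axes as the board. A flush level has its origin at x = -13, z = 0 here, its long axis along y, its middle between y = -100 and 50.
- knob_grip (a point): Grip point on the levelling-foot knob's upright axis (board x = 0, y = 345), 30 above the board's top. Red bar 50 long (x of this frame), 12 thick (y), its top 9 above this point, on a black disc 48 across, top 19 below it. Clockwise from above raises the foot end: 0.016 rad of slope and 5.5 mm per rad turned (a quarter turn: bubble 20 mm towards the foot). Stiff, 0.13 N m; stays put.
- hull: Bystander: light wooden model boat hull, 190 long, 90 high, on the far side of the board. Origin under its centre.
- rotary_tool: Bystander: grey and red rotary tool with a cutting disc, 170 long, 45 high, on the far side of the board. Origin under its body's centre.
- glue: Bystander: white glue bottle with orange cap, 48 across, 110 high, at the far right. Origin under its centre.
- paint_pot: Bystander: small glass paint pot with blue cap, 44 across, 45 high, on the left near the robot. Origin under its centre.

How it is judged:
On the way, in this order (a step that is already met when the one before it is completed fails the run):
1. the level lies on the board, flush against the stop rail, and has been let go of (x of level in the frame of stop_face between -0.0168 and -0.0095 m and y of level in the frame of stop_face between -0.1 and 0.05 m and z of level in the frame of stop_face between -0.003 and 0.0035 m and angle between the x axis of level and the y axis of board, either way round below 0.04 rad and angle between level's own z axis and vertical below 0.08 rad and contact force between the fingers and level below 0.3 N and linear speed of level below 0.02 m/s), for 0.2 s.
2. with the level still there, the board has been turned level by its foot and the bubble is wholly between the lines (x of level in the frame of stop_face between -0.0168 and -0.0095 m and y of level in the frame of stop_face between -0.1 and 0.05 m and z of level in the frame of stop_face between -0.003 and 0.0035 m and angle between the x axis of level and the y axis of board, either way round below 0.04 rad and angle between level's own z axis and vertical below 0.08 rad and value of joint bubble between -0.005 and 0.005 m and angle between board's own z axis and vertical below 0.0075 rad), for 0.4 s.
At the end, for the whole second after the job is handed in: Level upright on the board, within 4 mm of the stop rail and parallel to it within 0.04 rad; board level within 0.0075 rad, bubble within 5 mm of the middle; fingers press on the level with 3 to 30 N, so that it bears on the board with 6 to 35 N; all so through the last second (all of step 2 and contact force between the fingers and level between 3 and 30 N and contact force between level and board between 6 and 35 N and linear speed of level below 0.01 m/s); the arm keeps its last pose, push and grip.
It fails at once if a bystander was shifted by more than 20 mm or knocked over (distance of any of hull, rotary_tool, glue, paint_pot from where it was at the start of the episode above 0.02 m).
It also fails if it takes over 72 s, if anything falls off the work surface, if the arm or the gripper's body presses on something with over 40 N, if the wrist force passes 120 N, or if a joint passes its speed limit or range.

## Robot

A 6-joint arm with a two-finger parallel gripper is mounted at the origin on the work surface. World frame = base frame: x ahead of the robot, y to its left, z up, the work surface at z = 0. Lengths are in m, angles in rad, forces in N, time in s.
With the tool pointing down it reaches from about 0.375 to 0.975 m from the base axis. Payload 3.8 kg.
Tool frame: the origin (TCP) lies midway between the tips of the shut fingers; the grasp point (between the pads) lies 19 mm behind it; z points along the fingers, y is the direction in which the jaws open and shut (so a half turn about z gives the same grasp; the last joint's range is limited). The gripper opens to 85 mm and grips with 20 to 120 N. Pads are 22 mm wide; open, the fingers measure 114 mm over their backs; the gripper's body (76 mm by 85 mm) begins 54 mm behind the grasp point. The pads swing forward as they close: fully open they stand 13 mm farther back than shut.
Start: joints at [-1.38, 0.264, 1.604, -0, 1.274, -0.037], TCP at [0.152, -0.658, 0.231] pointing down, gripper open.
Joint ranges: [-2.63, 2.63], [-0.94, 2.18], [0.31, 2.57], [-1.31, 4.45], [0, 2.66], [-2.55, 2.55]. Speed limits (rad/s): [2.57, 2.57, 3.14, 3.14, 3.14, 3.14].

## Interface

Orientations are given as a rotation vector (axis times angle).
In Python, from workcell import bot gives the robot as it stands.
- The arm moves only by the shell command python3 -m inch 'ROWS' [FORCE]. ROWS is JSON, a list of rows, each an object of numbers: "dx", "dy", "dz": the shift along the tool's x, y, z in m; "ax", "ay", "az": the turn, a rotation vector about the tool's x, y, z in degrees; "fingers": the opening, from -1 (shut) to 1 (fully open). A call has 1 to 20 rows; each row is the pose to reach, as a shift and turn from the pose measured when the call began, along the tool's axes at that moment; what a row does not reach only later rows make up. A row lasts 1/8 s, in which the tool goes at most 62.5 mm and 10.7 degrees, less where a joint would pass 70% of its speed; a pose out of reach is approached as far as the arm can. A call with a gripper value outside its range is refused whole. The fingers move at their own pace and stop on an object; FORCE is the grip in N (left out, the last holds). Time passes only in rows, so rows that repeat a pose let the fingers close. It gives the time, the measured TCP pose, the force and the opening at its end, in the units of the state.
- bot.read_state(): the state, without advancing time (a new reading comes with each control period).
- bot.read_camera(name): name is "scene" or "top"; returns (picture, depth): 400x640x3 uint8, blue, green, red; 400x640 float32, m along the optical axis (not along the pixel's ray), 0 where there is no reading.
- bot.get_calibration(name): a dict with "intrinsics" (3x3 intrinsics, pixels), "distortion" ([k1, k2, p1, p2, k3] as OpenCV has them; the pictures are not rectified), "view" (4x4, takes a point from world to camera coordinates). Camera axes: x right, y down, z forward; pixel columns grow to the right and rows downward; lengths in m; the calibration is good to about 2 mm. A picture is of the moment at which its call begins. get_calibration takes no time and is no camera call.
- bot.finish_job(): hands the job in, once; it reports no verdict.
Trained networks look in the newest picture that a camera, given by its name, has taken for a name from the list of things; names that differ only in an ending like _2 or _b are one class to them, and where a whole thing is asked for, a point or a joint stands for the part that bears it (a point fixed in the world has none). Each returns a list of dicts, best first, with "p" (0 to 1); they miss things now and then, are a little off and sometimes report something else, mostly with a low value. They report only what shows in the picture. A call takes as long as a camera call.
- bot.masks_of(camera, thing): "region" (400x640 bool, what is visible of it) and "box" ([left, top, right, bottom] in pixels, round what is visible of it).
The state is a dict: "time": time; "q": joint angles; "joint_vel": joint speeds; "joint_torque": joint torques, N m; "tool_pos": TCP position; "tcp_rot": TCP orientation; "wrist_force": force on the tool from outside, world axes, zero at the start; "torque": the same for the moment, N m; "width": opening from 0.0 (shut) to 1.0 (fully open).
Only numpy, scipy, OpenCV 4.12 (cv2) and the standard library are available. Lean on these libraries where they do the work, as an engineer would, in place of code of your own. Each camera call takes 0.05 s, during which the arm holds its last target. There are 200 camera calls.

## Working session

There is one attempt and no reset: what is moved stays moved. The work goes in short steps, Python scripts to look and compute and a shell command to move; the robot and the scene stay as the last step left them, time stands still between calls to the robot, and variables do not carry over. Pictures are saved under pics/ and viewed, about 8 in all and at most 12, crops included, and the job is handed in when it is done.

```bash
mkdir -p pics
cat > h.py <<'E'
import numpy as np, cv2
from workcell import bot
from scipy.spatial.transform import Rotation as R
def cloud(cam, depth):
    c=bot.get_calibration(cam);K=np.array(c['intrinsics']);D=np.array(c['distortion']);V=np.array(c['view'])
    v,u=np.mgrid[0:400,0:640]
    n=cv2.undistortPoints(np.stack([u,v],-1).reshape(-1,1,2).astype(float),K,D).reshape(400,640,2)
    P=np.concatenate([n*depth[...,None],depth[...,None]],-1)
    return (P-V[:3,3])@V[:3,:3]
def proj(cam,p):
    c=bot.get_calibration(cam);V=np.array(c['view'])
    return cv2.projectPoints(np.atleast_2d(p).astype(float),cv2.Rodrigues(V[:3,:3])[0],V[:3,3],np.array(c['intrinsics']),np.array(c['distortion']))[0][:,0]
def pose():
    s=bot.read_state();return np.array(s['tool_pos']),R.from_rotvec(s['tcp_rot']).as_matrix(),s
E
python3 - <<'E'
from h import *
p,r,s=pose();print(s['time'],p,r.round(3),s['wrist_force'])
for cam in ['top','scene']:
    im,d=bot.read_camera(cam);cv2.imwrite(f'pics/{cam}1.png',im);P=cloud(cam,d)
    np.savez(f'{cam}1.npz',im=im,d=d,P=P)
    for t in ['level','board','knob_grip','hull','rotary_tool','glue','paint_pot']:
        m=bot.masks_of(cam,t)
        if not m: print(cam,t,'none');continue
        m=m[0];g=m['region']&(d>0);Q=P[g]
        top=Q[Q[:,2]>np.percentile(Q[:,2],95)-0.012] 
        print(cam,t,round(m['p'],2),m['box'],'med',np.median(Q,0).round(3),'z95',np.percentile(Q[:,2],[5,50,95]).round(3),cv2.minAreaRect((top[:,:2]*1000).astype(np.float32)))
E
```

```text
0.0 [ 0.1522988  -0.6568392   0.22998644] [[ 0.974  0.226 -0.   ]
 [ 0.226 -0.974  0.002]
 [ 0.    -0.002 -1.   ]] [-0.11082272 -0.7883552  -0.48865975]
top level 0.75 [402.7, 187.9, 411.4, 244.5] med [ 0.538 -0.272  0.037] z95 [0.011 0.037 0.043] ((530.6608276367188, -275.10894775390625), (192.87301635742188, 27.058643341064453), 0.011731689795851707)
top board 0.76 [233.7, 167.8, 355.7, 214.1] med [0.601 0.072 0.054] z95 [0.046 0.054 0.068] ((602.449462890625, 71.62024688720703), (132.84243774414062, 368.95574951171875), 0.04260953888297081)
top knob_grip 0.52 [233.5, 180.2, 251.6, 199.0] med [0.598 0.231 0.064] z95 [0.055 0.064 0.09 ] ((602.3742065429688, 231.77767944335938), (13.45957088470459, 50.607704162597656), 20.943574905395508)
top hull 0.88 [250.1, 126.7, 307.4, 145.4] med [0.77  0.123 0.042] z95 [0.008 0.042 0.084] ((776.4528198242188, 121.6087646484375), (24.989376068115234, 78.19769287109375), 11.9894380569458)
top rotary_tool 0.55 [320.8, 130.8, 368.1, 147.8] med [ 0.776 -0.101  0.037] z95 [0.015 0.037 0.045] ((778.9495239257812, -83.29157257080078), (44.9035568237304
[... 1119 characters left out ...]
786.845458984375, 126.60775756835938), (70.06034851074219, 23.831100463867188), 87.50762176513672)
scene rotary_tool 0.89 [220.9, 225.9, 273.2, 268.3] med [ 0.788 -0.086  0.037] z95 [0.011 0.037 0.044] ((784.4706420898438, -81.27320861816406), (44.29737091064453, 153.30490112304688), 10.056159019470215)
scene glue 0.67 [215.4, 157.3, 229.9, 190.9] med [ 0.674 -0.325  0.059] z95 [0.009 0.059 0.107] ((667.8861083984375, -338.1960754394531), (21.322656631469727, 16.51278305053711), 81.29315185546875)
scene paint_pot 0.72 [465.4, 236.7, 484.0, 257.1] med [0.364 0.35  0.04 ] z95 [0.01  0.04  0.047] ((356.75177001953125, 347.2547607421875), (36.0201416015625, 38.43586730957031), 44.30294418334961)
```

View pics/top1.png

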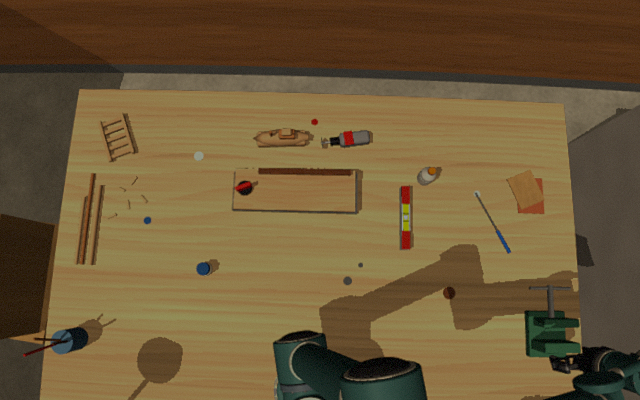

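View pics/scene1.png

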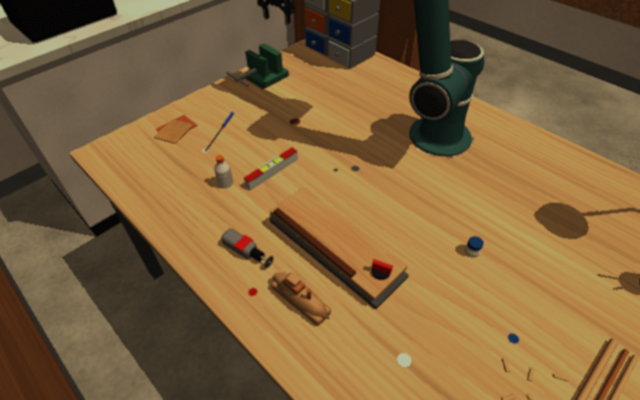

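Top picture: board around (297,191), rail at its far edge (259–350,172), knob at (245,188), level at (406,217) lying along world x, glue at (429,174). Now the finer fit of board and level.

Run:
```python
from h import *
for cam in ['top','scene']:
    z=np.load(cam+'1.npz');P=z['P'];im=z['im'].astype(int);d=z['d']
    hsv=cv2.cvtColor(z['im'],cv2.COLOR_BGR2HSV).astype(int)
    X,Y,Z=P[...,0],P[...,1],P[...,2]
    inb=(d>0)&(abs(X-.6)<.1)&(Y>-.14)&(Y<.28)
    f=inb&(Z>.035)&(Z<.075)&(Y<.18)&(Y>-.1)&(X<.64)&(X>.56)
    A=np.c_[X[f],Y[f],np.ones(f.sum())];c=np.linalg.lstsq(A,Z[f],rcond=None)[0]
    res=Z-(c[0]*X+c[1]*Y+c[2]);print(cam,'plane',c.round(4),'rms',res[f].std())
    top=inb&(res>-.006)&(Z>.03)
    (cx,cy),sz,an=cv2.minAreaRect((P[top][:,:2]*1000).astype(np.float32));print(' board rect',cx,cy,sz,an)
    rail=inb&(res>.007)&(Y<.19)&(X>.62)
    Q=P[rail];l=np.polyfit(Q[:,1],Q[:,0],1);e=Q[:,0]-np.polyval(l,Q[:,1])
    print(' rail n',rail.sum(),'line x=',l,'spread',np.percentile(e,[2,10,90,98]).round(4),'y',Q[:,1].min(),Q[:,1].max(),'resz',np.median(res[rail]))
    # dark colour rail
    dk=inb&(X>.61)&(Y<.17)&(Y>-.08)&(hsv[...,2]<np.median(hsv[...,2][f])*.65)&(res>-.004)
    Q=P[dk];l=np.polyfit(Q[:,1],Q[:,0],1);e=Q[:,0]-np.polyval(l,Q[:,1]);print(' dark',dk.sum(),l,np.percentile(e,[2,10,90,98]).round(4))
    lv=(d>0)&(abs(X-.535)<.13)&(abs(Y+.275)<.03)&(Z>.028)&(Z<.055)
    Q=P[lv];print(' level',cv2.minAreaRect((Q[:,:2]*1000).astype(np.float32)),np.median(Q[:,2]),np.polyfit(Q[:,0],Q[:,1],1))
    k=inb&(Y>.19)&(res>.025)
    Q=P[k];print(' knob',k.sum(),cv2.minAreaRect((Q[:,:2]*1000).astype(np.float32)),np.median(Q[:,2]))
```

```text
top plane [-0.0038 -0.0309  0.058 ] rms 0.0026500388374772095
 board rect 602.4462890625 75.9124984741211 (132.84243774414062, 381.3395080566406) 0.04260953888297081
 rail n 548 line x= [-0.00317436  0.65792779] spread [-0.0088 -0.0074  0.0078  0.0096] y -0.09796059391086259 0.1895139803292604 resz 0.012053128590885396
 dark 456 [-0.00494753  0.65860567] [-0.0084 -0.0073  0.0073  0.0091]
 level ((529.5503540039062, -275.8414611816406), (197.18289184570312, 28.066707611083984), 0.6557685136795044) 0.03759928912144748 [-0.00089984 -0.27454064]
 knob 80 ((602.3742065429688, 231.77767944335938), (13.45957088470459, 50.607704162597656), 20.943574905395508) 0.08613260473096152
scene plane [ 0.0033 -0.0223  0.0533] rms 0.0017694769972932498
 board rect 607.2304077148438 75.31185913085938 (133.20941162109375, 380.4468078613281) 0.47110190987586975
 rail n 692 line x= [-0.00957668  0.66503186] spread [-0.01   -0.008   0.0074  0.0087] y -0.09739622086525215 0.18997321953968227 resz 0.01178414590279829
 dark 751 [-0.00377268  0.66631142] [-0.0117 -0.0085  0.0065  0.0074]
 level ((533.5675048828125, -275.14990234375), (204.66690063476562, 32.773502349853516), 0.6080049872398376) 0.0368709735767147 [ 0.00399303 -0.27460212]
 knob 137 ((607.2470703125, 230.77247619628906), (13.328520774841309, 49.93694305419922), 22.10117530822754) 0.08729413468753494
```

```bash
R='{"dx":0.456,"dy":-0.286,"dz":0.11,"az":13,"fingers":1}'; python3 -m inch '[{"dx":0.456,"dy":-0.286,"dz":0.11,"az":13,"fingers":1},{"dx":0.456,"dy":-0.286,"dz":0.11,"az":13,"fingers":1},{"dx":0.456,"dy":-0.286,"dz":0.11,"az":13,"fingers":1},{"dx":0.456,"dy":-0.286,"dz":0.11,"az":13,"fingers":1},{"dx":0.456,"dy":-0.286,"dz":0.11,"az":13,"fingers":1},{"dx":0.456,"dy":-0.286,"dz":0.11,"az":13,"fingers":1},{"dx":0.456,"dy":-0.286,"dz":0.11,"az":13,"fingers":1},{"dx":0.456,"dy":-0.286,"dz":0.11,"az":13,"fingers":1},{"dx":0.456,"dy":-0.286,"dz":0.11,"az":13,"fingers":1},{"dx":0.456,"dy":-0.286,"dz":0.11,"az":13,"fingers":1},{"dx":0.456,"dy":-0.286,"dz":0.11,"az":13,"fingers":1},{"dx":0.456,"dy":-0.286,"dz":0.11,"az":13,"fingers":1},{"dx":0.456,"dy":-0.286,"dz":0.11,"az":13,"fingers":1},{"dx":0.456,"dy":-0.286,"dz":0.11,"az":13,"fingers":1}]' 40
python3 - <<'E'
from h import *
p,r,s=pose();print(p,r.round(3),s['q'],s['wrist_force'])
for cam in ['top','scene']:
    im,d=bot.read_camera(cam)
    if cam=='scene': cv2.imwrite('pics/s2.png',cv2.resize(im[120:220,180:340],(800,500)))
E
```

```text
[ 0.15243877 -0.65755242  0.23129963] [[ 0.974  0.226 -0.   ]
 [ 0.226 -0.974 -0.   ]
 [-0.     0.    -1.   ]] [-1.37987692e+00  2.63870875e-01  1.60399952e+00 -2.78611702e-05
  1.27371263e+00 -3.69049381e-02] [ 0.05622808 -0.31841701 -0.69970505]invalid input at $[0]: expected keys dx, dy, dz, ax, ay, az, fingers
```

View pics/s2.png

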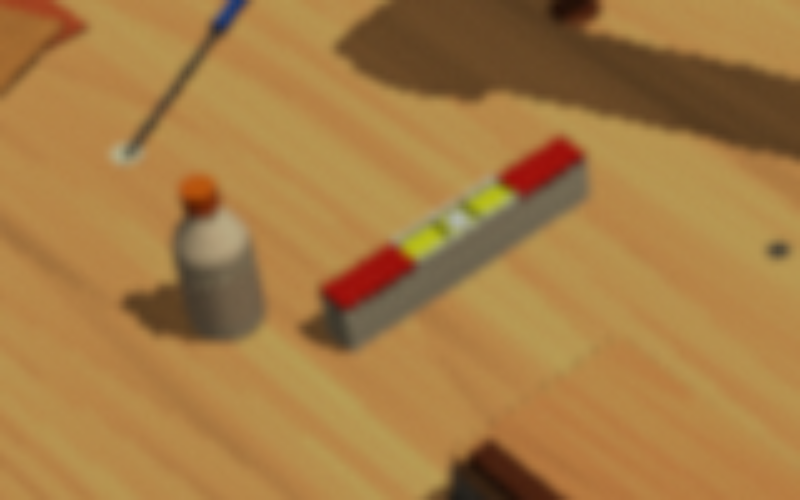

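The move was refused because every key is required, so the arm hasn't moved. The crop shows the level upright around (455,225), its bubble in the middle, and the glue clear of it at (215,260). Resending with all keys.

```bash
python3 -m inch '[{"dx":0.456,"dy":-0.286,"dz":0.11,"ax":0,"ay":0,"az":13,"fingers":1},{"dx":0.456,"dy":-0.286,"dz":0.11,"ax":0,"ay":0,"az":13,"fingers":1},{"dx":0.456,"dy":-0.286,"dz":0.11,"ax":0,"ay":0,"az":13,"fingers":1},{"dx":0.456,"dy":-0.286,"dz":0.11,"ax":0,"ay":0,"az":13,"fingers":1},{"dx":0.456,"dy":-0.286,"dz":0.11,"ax":0,"ay":0,"az":13,"fingers":1},{"dx":0.456,"dy":-0.286,"dz":0.11,"ax":0,"ay":0,"az":13,"fingers":1},{"dx":0.456,"dy":-0.286,"dz":0.11,"ax":0,"ay":0,"az":13,"fingers":1},{"dx":0.456,"dy":-0.286,"dz":0.11,"ax":0,"ay":0,"az":13,"fingers":1},{"dx":0.456,"dy":-0.286,"dz":0.11,"ax":0,"ay":0,"az":13,"fingers":1},{"dx":0.456,"dy":-0.286,"dz":0.11,"ax":0,"ay":0,"az":13,"fingers":1},{"dx":0.456,"dy":-0.286,"dz":0.11,"ax":0,"ay":0,"az":13,"fingers":1},{"dx":0.456,"dy":-0.286,"dz":0.11,"ax":0,"ay":0,"az":13,"fingers":1}]' 40
python3 - <<'E'
from h import *
p,r,s=pose();print(p,r.round(4),s['q'],s['wrist_force'])
E
```

```text
time: 2.4
tool_pos: [0.5315, -0.2772, 0.1217]
tcp_rot: [3.141, -0.001, 0.001]
wrist_force: [-0.1, -0.0, -0.1]
width: 0.998
[ 0.53148839 -0.27715418  0.12173893] [[ 1.e+00 -6.e-04  3.e-04]
 [-6.e-04 -1.e+00 -6.e-04]
 [ 3.e-04  6.e-04 -1.e+00]] [-5.22019360e-01  2.12877518e-01  1.87843923e+00 -4.12045969e-04
  1.04966913e+00  1.04956898e+00] [-0.10969774 -0.03583809 -0.08062694]
```

```bash
python3 -m inch '[{"dx":0,"dy":-0.002,"dz":0.06,"ax":0,"ay":0,"az":0,"fingers":1},{"dx":0,"dy":-0.002,"dz":0.1,"ax":0,"ay":0,"az":0,"fingers":1},{"dx":0,"dy":-0.002,"dz":0.101,"ax":0,"ay":0,"az":0,"fingers":1},{"dx":0,"dy":-0.002,"dz":0.101,"ax":0,"ay":0,"az":0,"fingers":-1},{"dx":0,"dy":-0.002,"dz":0.101,"ax":0,"ay":0,"az":0,"fingers":-1},{"dx":0,"dy":-0.002,"dz":0.101,"ax":0,"ay":0,"az":0,"fingers":-1},{"dx":0,"dy":-0.002,"dz":0.101,"ax":0,"ay":0,"az":0,"fingers":-1},{"dx":0,"dy":-0.002,"dz":0.101,"ax":0,"ay":0,"az":0,"fingers":-1},{"dx":0,"dy":-0.002,"dz":0.101,"ax":0,"ay":0,"az":0,"fingers":-1},{"dx":0,"dy":-0.002,"dz":0.101,"ax":0,"ay":0,"az":0,"fingers":-1}]' 60
```

```text
time: 3.65
tool_pos: [0.5329, -0.2762, 0.0227]
tcp_rot: [3.139, -0.001, 0.005]
wrist_force: [-1.2, -1.3, 6.4]
width: 0.289
```

```bash
python3 -m inch '[{"dx":0,"dy":0,"dz":-0.05,"ax":0,"ay":0,"az":0,"fingers":-1},{"dx":0,"dy":0,"dz":-0.11,"ax":0,"ay":0,"az":0,"fingers":-1},{"dx":0,"dy":0,"dz":-0.13,"ax":0,"ay":0,"az":0,"fingers":-1},{"dx":0.01,"dy":-0.04,"dz":-0.13,"ax":0,"ay":0,"az":-10,"fingers":-1},{"dx":0.03,"dy":-0.08,"dz":-0.13,"ax":0,"ay":0,"az":-20,"fingers":-1},{"dx":0.05,"dy":-0.12,"dz":-0.13,"ax":0,"ay":0,"az":-30,"fingers":-1},{"dx":0.07,"dy":-0.16,"dz":-0.13,"ax":0,"ay":0,"az":-40,"fingers":-1},{"dx":0.09,"dy":-0.2,"dz":-0.13,"ax":0,"ay":0,"az":-50,"fingers":-1},{"dx":0.094,"dy":-0.24,"dz":-0.13,"ax":0,"ay":0,"az":-60,"fingers":-1},{"dx":0.094,"dy":-0.27,"dz":-0.13,"ax":0,"ay":0,"az":-70,"fingers":-1},{"dx":0.094,"dy":-0.29,"dz":-0.13,"ax":0,"ay":0,"az":-80,"fingers":-1},{"dx":0.094,"dy":-0.291,"dz":-0.13,"ax":0,"ay":0,"az":-90,"fingers":-1},{"dx":0.094,"dy":-0.291,"dz":-0.13,"ax":0,"ay":0,"az":-90,"fingers":-1},{"dx":0.094,"dy":-0.291,"dz":-0.13,"ax":0,"ay":0,"az":-90,"fingers":-1},{"dx":0.094,"dy":-0.291,"dz":-0.13,"ax":0,"ay":0,"az":-90,"fingers":-1}]'
python3 - <<'E'
from h import *
p,r,s=pose();print(p,r.round(4),s['wrist_force'],s['width'])
for cam in ['top','scene']:
    im,d=bot.read_camera(cam);P=cloud(cam,d)
    m=bot.masks_of(cam,'level')
    if cam=='scene': cv2.imwrite('pics/s3.png',cv2.resize(im[100:320,230:450],(600,600)))
    if m:
        Q=P[m[0]['region']&(d>0)];print(cam,m[0]['p'],np.median(Q,0),Q[:,1].min(),Q[:,1].max(),np.percentile(Q[:,2],[2,50,98]))
E
```

```text
time: 5.52
tool_pos: [0.6263, 0.0147, 0.1518]
tcp_rot: [2.222, 2.216, -0.0]
wrist_force: [-0.3, -0.1, -4.4]
width: 0.287
[0.62634894 0.01472471 0.15178632] [[ 0.0025  1.      0.0024]
 [ 1.     -0.0025 -0.0026]
 [-0.0026  0.0024 -1.    ]] [-0.25334847 -0.09117519 -4.44494601] 0.2873501982192336
top 0.78 [ 0.61643074 -0.01129544  0.16628278] -0.09561015207459649 0.08684099244335398 [0.05966278 0.16628278 0.5523764 ]
scene 0.65 [0.63952329 0.05280858 0.16220395] -0.22496674047534526 0.11552931522286122 [0.01815147 0.16220395 0.17093601]
```

View pics/s3.png

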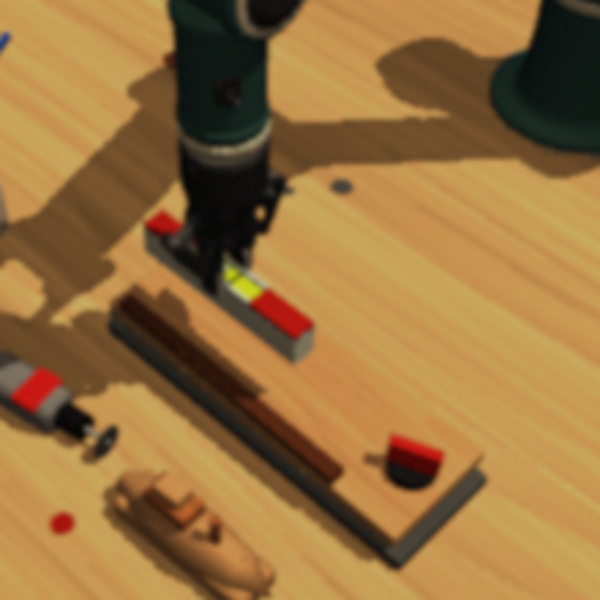

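```bash
python3 -m inch '[{"dx":0,"dy":0,"dz":0.03,"ax":0,"ay":-1.6,"az":-0.4,"fingers":-1},{"dx":0,"dy":0,"dz":0.055,"ax":0,"ay":-1.6,"az":-0.4,"fingers":-1},{"dx":0,"dy":0,"dz":0.066,"ax":0,"ay":-1.6,"az":-0.4,"fingers":-1},{"dx":0,"dy":0,"dz":0.069,"ax":0,"ay":-1.6,"az":-0.4,"fingers":-1},{"dx":0,"dy":0,"dz":0.069,"ax":0,"ay":-1.6,"az":-0.4,"fingers":-1},{"dx":0,"dy":0,"dz":0.069,"ax":0,"ay":-1.6,"az":-0.4,"fingers":-1}]'; python3 -m inch '[{"dx":0,"dy":0,"dz":0.001,"ax":0,"ay":0,"az":0,"fingers":-1},{"dx":0,"dy":0,"dz":0.001,"ax":0,"ay":0,"az":0,"fingers":-1}]';python3 -m inch '[{"dx":0,"dy":0,"dz":0.001,"ax":0,"ay":0,"az":0,"fingers":-1},{"dx":0,"dy":0,"dz":0.001,"ax":0,"ay":0,"az":0,"fingers":-1}]';  python3 - <<'E'
from h import *
p,r,s=pose();print(p,r.round(4),s['wrist_force'],s['torque'])
E
```

```text
time: 6.48
tool_pos: [0.6279, 0.0146, 0.0847]
tcp_rot: [2.197, 2.209, -0.028]
wrist_force: [-0.1, 0.5, -3.8]
width: 0.286
time: 6.72
tool_pos: [0.6284, 0.0145, 0.0843]
tcp_rot: [2.197, 2.209, -0.026]
wrist_force: [0.0, -0.2, -3.6]
width: 0.288
time: 6.98
tool_pos: [0.6283, 0.0145, 0.0832]
tcp_rot: [2.197, 2.209, -0.027]
wrist_force: [-1.1, 0.2, -3.6]
width: 0.287
[0.62831029 0.01449205 0.08321019] [[-0.0053  1.      0.0065]
 [ 0.9995  0.0055 -0.0305]
 [-0.0306  0.0064 -0.9995]] [-1.11031408  0.16511842 -3.61554583] [ 0.01806956 -0.04186153  0.00476252]
```

```bash
python3 -m inch '[{"dx":0,"dy":0,"dz":0.002,"ax":0,"ay":0,"az":0,"fingers":-1},{"dx":0,"dy":0,"dz":0.002,"ax":0,"ay":0,"az":0,"fingers":-1}]' | grep -E 'pos|force';python3 -m inch '[{"dx":0,"dy":0,"dz":0.0015,"ax":0,"ay":0,"az":0,"fingers":-1},{"dx":0,"dy":0,"dz":0.0015,"ax":0,"ay":0,"az":0,"fingers":-1}]'| grep -E 'pos|force';python3 -m inch '[{"dx":0,"dy":0,"dz":0.001,"ax":0,"ay":0,"az":0,"fingers":-1},{"dx":0,"dy":0,"dz":0.001,"ax":0,"ay":0,"az":0,"fingers":-1}]'| grep -E 'pos|force'
```

```text
tool_pos: [0.628, 0.0145, 0.0808]
wrist_force: [0.3, 0.3, -4.3]
tool_pos: [0.6278, 0.0144, 0.079]
wrist_force: [-0.8, 0.5, -2.7]
tool_pos: [0.628, 0.0144, 0.0787]
wrist_force: [-2.0, -0.0, 1.3]
```

```bash
python3 -m inch '[{"dx":0,"dy":0.003,"dz":0,"ax":0,"ay":0,"az":0,"fingers":-1},{"dx":0,"dy":0.007,"dz":0,"ax":0,"ay":0,"az":0,"fingers":-1},{"dx":0,"dy":0.007,"dz":0,"ax":0,"ay":0,"az":0,"fingers":-1}]' | grep -E 'pos|force';python3 -m inch '[{"dx":0,"dy":0.002,"dz":0,"ax":0,"ay":0,"az":0,"fingers":-1},{"dx":0,"dy":0.002,"dz":0,"ax":0,"ay":0,"az":0,"fingers":-1}]'| grep -E 'pos|force';python3 -m inch '[{"dx":0,"dy":0.002,"dz":0,"ax":0,"ay":0,"az":0,"fingers":-1},{"dx":0,"dy":0.002,"dz":0,"ax":0,"ay":0,"az":0,"fingers":-1}]'| grep -E 'pos|force'
```

```text
tool_pos: [0.6357, 0.0144, 0.0788]
wrist_force: [-0.4, 0.7, -1.4]
tool_pos: [0.638, 0.0144, 0.0788]
wrist_force: [-0.9, -0.8, 0.3]
tool_pos: [0.6395, 0.0145, 0.0787]
wrist_force: [-3.4, -0.1, 1.7]
```

```bash
python3 -m inch '[{"dx":0,"dy":0.0015,"dz":0,"ax":0,"ay":0,"az":0,"fingers":-1},{"dx":0,"dy":0.0015,"dz":0,"ax":0,"ay":0,"az":0,"fingers":-1}]' | grep -E 'pos|force';python3 -m inch '[{"dx":0,"dy":0.0015,"dz":0,"ax":0,"ay":0,"az":0,"fingers":-1},{"dx":0,"dy":0.0015,"dz":0,"ax":0,"ay":0,"az":0,"fingers":-1}]'| grep -E 'pos|force';python3 - <<'E'
from h import *
p,r,s=pose();print(p,r.round(4),s['wrist_force'],s['torque'])
E
```

```text
tool_pos: [0.6397, 0.0145, 0.0787]
wrist_force: [-6.5, -0.7, 3.9]
tool_pos: [0.6397, 0.0145, 0.0786]
wrist_force: [-6.5, -0.0, 4.3]
[0.63973277 0.01450618 0.07863979] [[-4.200e-03  1.000e+00 -5.000e-04]
 [ 9.995e-01  4.200e-03 -3.030e-02]
 [-3.030e-02 -6.000e-04 -9.995e-01]] [-6.52843057 -0.02287481  4.25997076] [ 0.06055496  1.32492409 -0.26070037]
```

```bash
python3 -m inch '[{"dx":0,"dy":0.002,"dz":0,"ax":0,"ay":0,"az":0,"fingers":-1},{"dx":0,"dy":0.002,"dz":0,"ax":0,"ay":0,"az":0,"fingers":-1}]' | grep -E 'pos|force';python3 -m inch '[{"dx":0,"dy":0,"dz":0,"ax":0,"ay":0,"az":0,"fingers":0.2},{"dx":0,"dy":0,"dz":0,"ax":0,"ay":0,"az":0,"fingers":0.2},{"dx":0,"dy":0,"dz":0,"ax":0,"ay":0,"az":0,"fingers":0.2},{"dx":0,"dy":0,"dz":0,"ax":0,"ay":0,"az":0,"fingers":0.2}]';python3 - <<'E'
from h import *
p,r,s=pose();print(p,r.round(4),s['wrist_force'],s['torque'])
E
```

```text
tool_pos: [0.6398, 0.0145, 0.0787]
wrist_force: [-9.0, 0.5, 5.3]
time: 9.85
tool_pos: [0.6403, 0.0145, 0.0788]
tcp_rot: [2.204, 2.212, -0.038]
wrist_force: [-0.0, -0.2, 0.4]
width: 0.598
[0.64026484 0.01446847 0.07884087] [[-0.0039  1.     -0.0039]
 [ 0.9995  0.0038 -0.0303]
 [-0.0303 -0.004  -0.9995]] [-0.02183988 -0.15926383  0.4042616 ] [ 0.03581232 -0.02847791  0.05497973]
```

```bash
python3 -m inch '[{"dx":0,"dy":0,"dz":-0.03,"ax":0,"ay":0,"az":0,"fingers":0.2},{"dx":0,"dy":0,"dz":-0.06,"ax":0,"ay":0,"az":0,"fingers":0.2},{"dx":0.0,"dy":0,"dz":-0.1,"ax":0.2,"ay":1.73,"az":0,"fingers":0.2},{"dx":0.06,"dy":-0.01,"dz":-0.11,"ax":0.2,"ay":1.73,"az":-7,"fingers":0.2},{"dx":0.12,"dy":-0.02,"dz":-0.11,"ax":0.2,"ay":1.73,"az":-15,"fingers":0.2},{"dx":0.18,"dy":-0.03,"dz":-0.11,"ax":0.2,"ay":1.73,"az":-21.3,"fingers":0.2},{"dx":0.217,"dy":-0.036,"dz":-0.11,"ax":0.2,"ay":1.73,"az":-21.3,"fingers":0.2},{"dx":0.217,"dy":-0.036,"dz":-0.11,"ax":0.2,"ay":1.73,"az":-21.3,"fingers":0.2},{"dx":0.217,"dy":-0.036,"dz":-0.11,"ax":0.2,"ay":1.73,"az":-21.3,"fingers":0.2},{"dx":0.217,"dy":-0.036,"dz":-0.11,"ax":0.2,"ay":1.73,"az":-21.3,"fingers":0.2}]';python3 - <<'E'
from h import *
p,r,s=pose();print(p,r.round(4),np.degrees(np.arctan2(r[1,0],r[0,0])),s['q'])
for cam in ['top','scene']:
    im,d=bot.read_camera(cam);P=cloud(cam,d);np.savez(cam+'4.npz',im=im,d=d,P=P)
    cr=im[160:225,225:365] if cam=='top' else im[180:310,260:415]
    cv2.imwrite(f'pics/{cam}4.png',cv2.resize(cr,(780,780*cr.shape[0]//cr.shape[1]),interpolation=cv2.INTER_CUBIC))
E
```

```text
time: 11.1
tool_pos: [0.6042, 0.2333, 0.1824]
tcp_rot: [-1.764, -2.588, 0.014]
wrist_force: [0.7, 0.3, -0.4]
width: 0.597
[0.60422839 0.23329751 0.18240226] [[-0.3653  0.9308 -0.0128]
 [ 0.9309  0.3653 -0.0018]
 [ 0.003  -0.0125 -0.9999]] 111.42670492126878 [ 0.32870531  0.25417453  1.70799684  0.00263497  1.19208414 -0.04626988]
```

View pics/top4.png

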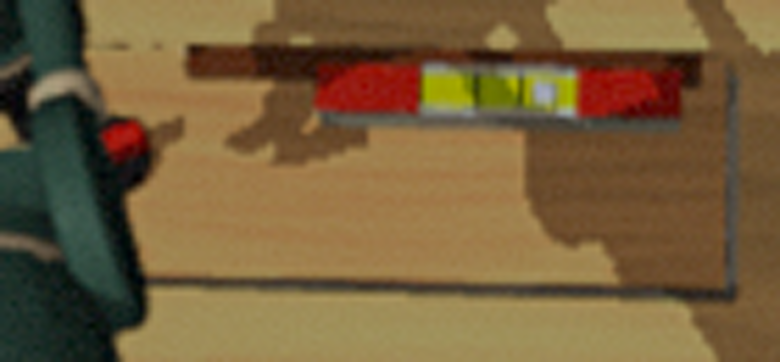

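View pics/scene4.png

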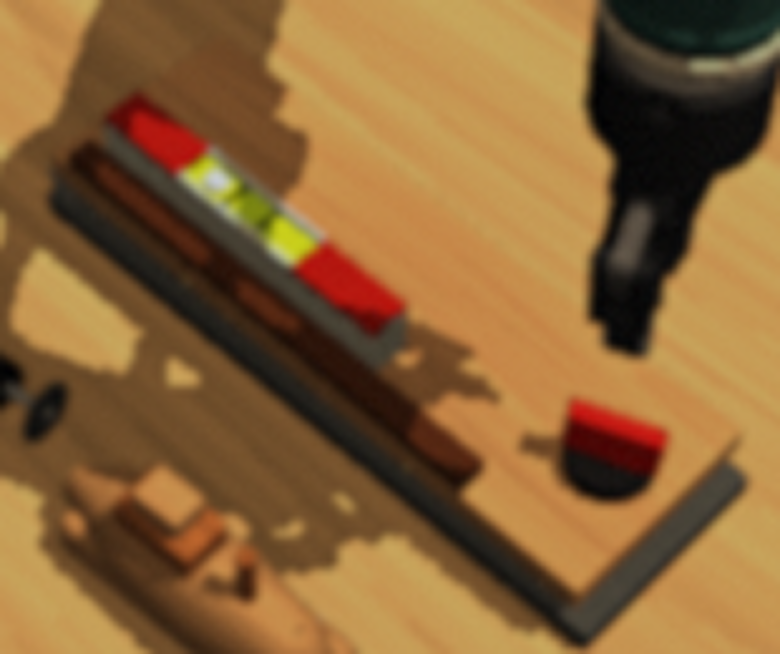

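Top crop: the level lies along the rail at x 315–680, and the bubble at (544,92) is about 23 mm towards the hinge of the lines at 475/522. That is about 0.029 rad, so the knob needs about 105° clockwise. Scene crop: the level is on the board and parallel to the rail, and the knob bar is at (615,425).

```bash
python3 -m inch '[{"dx":-0.002,"dy":0.0017,"dz":0.05,"ax":-0.7,"ay":0,"az":0,"fingers":0.2},{"dx":-0.002,"dy":0.0017,"dz":0.1,"ax":-0.7,"ay":0,"az":0,"fingers":0.2},{"dx":-0.002,"dy":0.0017,"dz":0.115,"ax":-0.7,"ay":0,"az":0,"fingers":0.2},{"dx":-0.002,"dy":0.0017,"dz":0.115,"ax":-0.7,"ay":0,"az":0,"fingers":0.2},{"dx":-0.002,"dy":0.0017,"dz":0.115,"ax":-0.7,"ay":0,"az":0,"fingers":0.2}]'; python3 -m inch '[{"dx":0,"dy":0,"dz":0,"ax":0,"ay":0,"az":0,"fingers":-1},{"dx":0,"dy":0,"dz":0,"ax":0,"ay":0,"az":0,"fingers":-1},{"dx":0,"dy":0,"dz":0,"ax":0,"ay":0,"az":0,"fingers":-1},{"dx":0,"dy":0,"dz":0,"ax":0,"ay":0,"az":0,"fingers":-1},{"dx":0,"dy":0,"dz":0,"ax":0,"ay":0,"az":0,"fingers":-1},{"dx":0,"dy":0,"dz":0,"ax":0,"ay":0,"az":0,"fingers":-1}]' 70
python3 - <<'E'
from h import *
p,r,s=pose();print(p,r.round(4),np.degrees(np.arctan2(r[1,0],r[0,0])),s['torque'])
E
```

```text
time: 11.82
tool_pos: [0.6071, 0.2323, 0.07]
tcp_rot: [-1.77, -2.595, -0.008]
wrist_force: [-0.1, 1.0, 0.8]
width: 0.596
time: 12.58
tool_pos: [0.6049, 0.2314, 0.072]
tcp_rot: [-1.768, -2.594, -0.001]
wrist_force: [-10.7, -4.4, 12.6]
width: 0.119
[0.60490426 0.23135872 0.07198339] [[-0.3657  0.9307 -0.0021]
 [ 0.9307  0.3657  0.0019]
 [ 0.0025 -0.0013 -1.    ]] 111.4498822411271 [-0.77178877  1.84361631  0.26324565]
```

```bash
python3 -m inch '[{"dx":0,"dy":0,"dz":-0.001,"ax":0,"ay":0,"az":8,"fingers":-1},{"dx":0,"dy":0,"dz":-0.0015,"ax":0,"ay":0,"az":16,"fingers":-1},{"dx":0,"dy":0,"dz":-0.002,"ax":0,"ay":0,"az":24,"fingers":-1},{"dx":0,"dy":0,"dz":-0.003,"ax":0,"ay":0,"az":32,"fingers":-1},{"dx":0,"dy":0,"dz":-0.004,"ax":0,"ay":0,"az":40,"fingers":-1},{"dx":0,"dy":0,"dz":-0.005,"ax":0,"ay":0,"az":48,"fingers":-1},{"dx":0,"dy":0,"dz":-0.0055,"ax":0,"ay":0,"az":56,"fingers":-1},{"dx":0,"dy":0,"dz":-0.006,"ax":0,"ay":0,"az":64,"fingers":-1},{"dx":0,"dy":0,"dz":-0.007,"ax":0,"ay":0,"az":72,"fingers":-1},{"dx":0,"dy":0,"dz":-0.008,"ax":0,"ay":0,"az":80,"fingers":-1},{"dx":0,"dy":0,"dz":-0.0085,"ax":0,"ay":0,"az":88,"fingers":-1},{"dx":0,"dy":0,"dz":-0.009,"ax":0,"ay":0,"az":96,"fingers":-1},{"dx":0,"dy":0,"dz":-0.01,"ax":0,"ay":0,"az":105,"fingers":-1},{"dx":0,"dy":0,"dz":-0.01,"ax":0,"ay":0,"az":105,"fingers":-1},{"dx":0,"dy":0,"dz":-0.01,"ax":0,"ay":0,"az":105,"fingers":-1},{"dx":0,"dy":0,"dz":-0.01,"ax":0,"ay":0,"az":105,"fingers":-1}]'
python3 - <<'E'
from h import *
p,r,s=pose();print(p,r.round(4),np.degrees(np.arctan2(r[1,0],r[0,0])),s['torque'],s['q'])
E
python3 -m inch '[{"dx":0,"dy":0,"dz":0,"ax":0,"ay":0,"az":0,"fingers":-1},{"dx":0,"dy":0,"dz":0,"ax":0,"ay":0,"az":0,"fingers":0.2},{"dx":0,"dy":0,"dz":0,"ax":0,"ay":0,"az":0,"fingers":0.2},{"dx":0,"dy":0,"dz":0,"ax":0,"ay":0,"az":0,"fingers":0.2},{"dx":0,"dy":0,"dz":-0.04,"ax":0,"ay":0,"az":0,"fingers":0.2},{"dx":0,"dy":0,"dz":-0.08,"ax":0,"ay":0,"az":0,"fingers":0.2},{"dx":0,"dy":0,"dz":-0.08,"ax":0,"ay":0,"az":0,"fingers":0.2},{"dx":0,"dy":0,"dz":-0.08,"ax":0,"ay":0,"az":0,"fingers":0.2}]'
python3 - <<'E'
from h import *
im,d=bot.read_camera('top');P=cloud('top',d);np.savez('top5.npz',im=im,d=d,P=P)
p,r,s=pose();print(p,r.round(4))
cr=im[160:225,225:365]
cv2.imwrite('pics/top5.png',cv2.resize(cr,(780,362),interpolation=cv2.INTER_CUBIC))
E
```

```text
time: 14.58
tool_pos: [0.6058, 0.2295, 0.0823]
tcp_rot: [3.136, 0.178, -0.0]
wrist_force: [1.0, -5.4, -2.0]
width: 0.118
[0.60584474 0.22948794 0.08231602] [[ 9.936e-01  1.129e-01 -0.000e+00]
 [ 1.129e-01 -9.936e-01 -1.000e-03]
 [-1.000e-04  1.000e-03 -1.000e+00]] 6.483595218567123 [-1.10794678 -0.91441816 -0.08045787] [ 3.24137837e-01  3.38954083e-01  1.79750841e+00 -1.08645169e-03
  1.00544194e+00  1.78235620e+00]
time: 15.58
tool_pos: [0.6057, 0.2296, 0.1623]
tcp_rot: [3.136, 0.178, 0.0]
wrist_force: [-0.7, 0.8, -0.8]
width: 0.608
[0.60505264 0.22934593 0.1612474 ] [[ 0.9936  0.1129 -0.0017]
 [ 0.1129 -0.9936 -0.0015]
 [-0.0019  0.0013 -1.    ]]
```

View pics/top5.png

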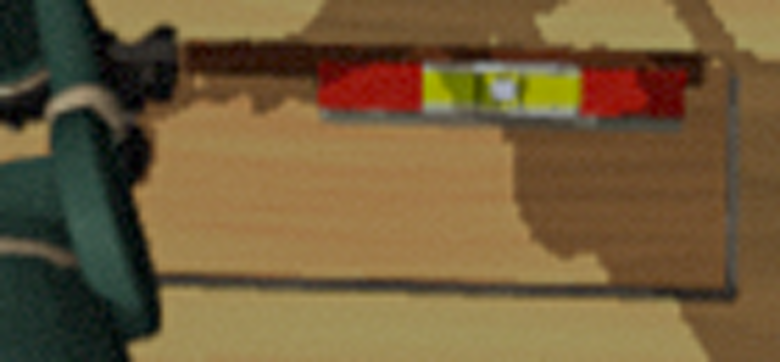

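Bubble at (503,90) between the lines at 478/526: centred to about 1 mm, and the level is still along the rail. Next is pressing on the foot-side red end.

```bash
python3 -m inch '[{"dx":0.006,"dy":0.05,"dz":0,"ax":0,"ay":0,"az":6.5,"fingers":-1},{"dx":0.012,"dy":0.1,"dz":0,"ax":0,"ay":0,"az":6.5,"fingers":-1},{"dx":0.0177,"dy":0.152,"dz":0,"ax":0,"ay":0,"az":6.5,"fingers":-1},{"dx":0.0177,"dy":0.152,"dz":0.02,"ax":0,"ay":0,"az":6.5,"fingers":-1},{"dx":0.0177,"dy":0.152,"dz":0.04,"ax":0,"ay":0,"az":6.5,"fingers":-1},{"dx":0.0177,"dy":0.152,"dz":0.05,"ax":0,"ay":0,"az":6.5,"fingers":-1},{"dx":0.0177,"dy":0.152,"dz":0.05,"ax":0,"ay":0,"az":6.5,"fingers":-1},{"dx":0.0177,"dy":0.152,"dz":0.05,"ax":0,"ay":0,"az":6.5,"fingers":-1}]'
python3 - <<'E'
from h import *
p,r,s=pose();print(p,r.round(4),s['wrist_force'])
E
```

```text
time: 16.62
tool_pos: [0.64, 0.0812, 0.1118]
tcp_rot: [3.14, 0.002, -0.002]
wrist_force: [-0.1, 0.0, 0.9]
width: -0.003
[0.63999396 0.08121665 0.11177519] [[ 1.      0.0011 -0.001 ]
 [ 0.0011 -1.     -0.0014]
 [-0.001   0.0014 -1.    ]] [-0.06869149  0.04682621  0.91073955]
```

```bash
python3 -m inch '[{"dx":0,"dy":0,"dz":0.005,"ax":0,"ay":0,"az":0,"fingers":-1},{"dx":0,"dy":0,"dz":0.009,"ax":0,"ay":0,"az":0,"fingers":-1},{"dx":0,"dy":0,"dz":0.009,"ax":0,"ay":0,"az":0,"fingers":-1}]' | grep -E 'pos|force'; python3 -m inch '[{"dx":0,"dy":0,"dz":0.0015,"ax":0,"ay":0,"az":0,"fingers":-1},{"dx":0,"dy":0,"dz":0.0015,"ax":0,"ay":0,"az":0,"fingers":-1}]' | grep -E 'pos|force'; python3 -m inch '[{"dx":0,"dy":0,"dz":0.0015,"ax":0,"ay":0,"az":0,"fingers":-1},{"dx":0,"dy":0,"dz":0.0015,"ax":0,"ay":0,"az":0,"fingers":-1}]' | grep -E 'pos|force'
```

```text
tool_pos: [0.6397, 0.0812, 0.1024]
wrist_force: [0.2, 0.1, -0.3]
tool_pos: [0.6396, 0.0811, 0.1008]
wrist_force: [-0.7, 0.1, -0.1]
tool_pos: [0.6399, 0.081, 0.0998]
wrist_force: [-1.0, 0.3, 1.6]
```

```bash
python3 -m inch '[{"dx":0,"dy":0,"dz":0.001,"ax":0,"ay":0,"az":0,"fingers":-1},{"dx":0,"dy":0,"dz":0.002,"ax":0,"ay":0,"az":0,"fingers":-1},{"dx":0,"dy":0,"dz":0.002,"ax":0,"ay":0,"az":0,"fingers":-1},{"dx":0,"dy":0,"dz":0.002,"ax":0,"ay":0,"az":0,"fingers":-1},{"dx":0,"dy":0,"dz":0.002,"ax":0,"ay":0,"az":0,"fingers":-1},{"dx":0,"dy":0,"dz":0.002,"ax":0,"ay":0,"az":0,"fingers":-1},{"dx":0,"dy":0,"dz":0.002,"ax":0,"ay":0,"az":0,"fingers":-1},{"dx":0,"dy":0,"dz":0.002,"ax":0,"ay":0,"az":0,"fingers":-1}]'
```

```text
time: 18.5
tool_pos: [0.6401, 0.081, 0.0997]
tcp_rot: [3.14, 0.001, -0.001]
wrist_force: [-5.2, -1.3, 10.1]
width: 0.003
```

Run:
```python
from h import *
im,d=bot.read_camera('scene');P=cloud('scene',d)
cr=im[170:300,255:400]
cv2.imwrite('pics/s6.png',cv2.resize(cr,(669,600),interpolation=cv2.INTER_CUBIC))
im,d=bot.read_camera('top')
a=cv2.resize(im[165:190,275:360],(800,235),interpolation=cv2.INTER_CUBIC);cv2.imwrite('pics/t6.png',a)
p,r,s=pose();print(p,s['wrist_force'],s['time'],np.abs(s['joint_vel']).max())
```

```text
[0.64008522 0.08106949 0.09968912] [-4.74749043 -0.18457672  9.78298791] 18.6 0.0018599396104467644
```

View pics/s6.png

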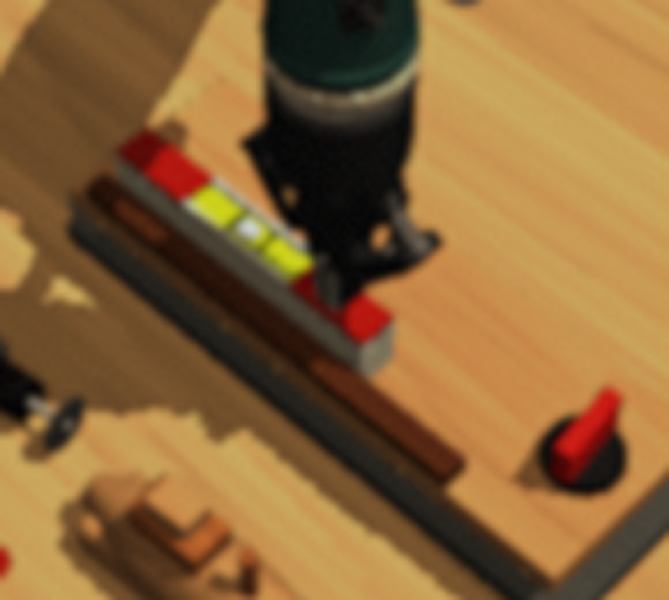

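View pics/t6.png

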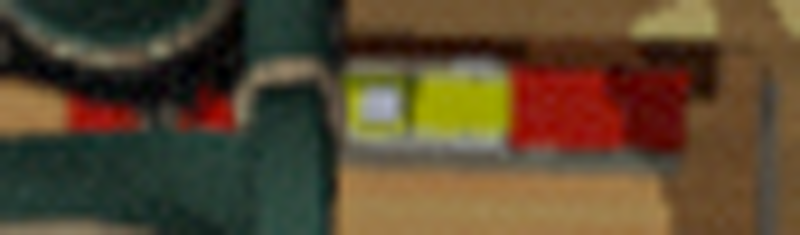

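The fingers press on the foot-side red end at (340,285). The bubble at (250,228) in the scene crop and (382,103) in the top crop is about 1 mm off the middle, and the level is along the rail. Handing in.

```bash
python3 -c "
from workcell import bot
print(bot.finish_job());s=bot.read_state();print(s['time'],s['wrist_force'])"
```

```text
the job is handed in; nothing more can be done
None
the job is handed in; nothing more can be done
```

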